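# Fit the mixing paddle on the food processor's drive and hold it down

### The job

Fit the mixing paddle (the attachment with two straight blades and a flat finger grip, not the round whipping disc) onto the upright ribbed drive spindle in the food processor's bowl: turn it until the ribs mesh with its hub, slide it down and press it fully home, so that the sprung collar round the spindle's foot goes all the way down. Finish while still gripping the paddle and keeping it pressed down; do not let go. Leave everything else where it is.

Things in the scene. Friction and masses are not known exactly. Their poses are not given: they have to be found in the camera images.
- paddle: Mixing paddle, black plastic, about 160 g, loose, standing upright. Origin: centre of the hub's underside, z up, x along the two blades. Round hub, diameter 38, 62 high. Two blades at its foot, to +x and -x, 7 thick, 24 high, reaching 55 from the axis (5 mm ribs above them reach 29 out, up to height 42).
- paddle_grip (a point): Middle of the paddle's flat upright finger grip, 90 above its underside, axes as the paddle's. The grip is 38 long along x and 16 thick along y and spans heights 61 to 111 above the paddle's underside: grasp it across y from above.
- paddle_bore (a point): Mouth of the paddle's bore, at the same point and with the same axes as paddle. The hub is open below: a cross-shaped bore 56 deep, of two slots 9 wide, one along x (in line with the blades) and one along y, inside diameter 32.
- spindle_foot (a point): Foot of the drive spindle, on its axis, level with the bowl's floor, 55 above the worktop; turns with the spindle: z up, x and y along its ribs. Steel, plus-shaped: two crossed ribs, 22 across, 6 thick, rising 42 above this point. Meshes with the paddle at any quarter turn (play 1.5 mm each side, about 0.15 rad); not meshed, the hub stops on the ribs.
- spindle_nose (a point): Top of the spindle, on its axis, 56 above spindle_foot: a round pilot pin of diameter 11 with a tapered nose that goes on above the ribs and centres the hub.
- spindle (a joint): Turn of the spindle about its vertical axis, rad, anticlockwise seen from above, relative to the food processor; it stays where it is left (friction about 0.06 N m) and may be turned.
- collar (a joint): Downward travel (m) of the sprung black collar round the spindle's foot: 0 is up (its top 14 above spindle_foot), 0.008 is fully down (top 6 above spindle_foot). Ring of outer diameter 39; the paddle's hub sits on it. Spring: about 3 N to start, 9 N fully down; it rises again when the push ends.
- processor: The food processor, fixed: steel motor base 180 (x) by 170 (y) by 50 high with a black dial on its -x front, and on it an open round bowl, inside diameter about 135, rim 83 above the worktop. Origin: centre of its underside, z up; the spindle stands on this axis.
- disc: The whipping disc, the other black attachment, loose: the same hub but with a spoked ring of diameter 96 at its foot and a round knob of diameter 28 on top, 90 high. Origin: centre of its underside. To be left alone.
- timer: Red and white kitchen timer, 57 diameter, 47 high, loose. Origin: centre of its underside. To be left alone.
- jar: Glass jar with dark lid, 70 diameter, 86 high, loose. Origin: centre of its underside. To be left alone.

How it is judged:
By the outcome, as a careful person would: the job done as asked, in the order asked, and still so for the second after the job is handed in, while the arm keeps its last pose, push and grip.
It also fails if it takes over 43 s, if anything falls off the work surface, if the arm or the gripper's body presses on something with over 40 N, if the wrist force passes 120 N, or if a joint passes its speed limit or range.

### The arm

A 7-joint arm with a two-finger parallel gripper is mounted at the origin on a cart in front of the work surface, level with it; the furniture and walls round the work are solid. World frame = base frame: x ahead of the robot, y to its left, z up, the work surface at z = 0. Lengths are in mm, angles in rad, forces in N, time in s.
With the tool pointing down it reaches from about 400 to 875 mm from the base axis. Payload 4.4 kg.
Tool frame: the origin (TCP) lies midway between the tips of the shut fingers; the grasp point (between the pads) lies ctrl.grip_depth behind it (ctrl.grip_depth is the distance from the TCP to the grasp point, in mm); z points along the fingers, y is the line along which they close (so a half turn about z gives the same grasp; the last joint's range is limited). The gripper opens to 85 mm and grips with 20 to 120 N. Pads are 22 mm wide; open, the fingers measure 114 mm over their backs; the gripper's body (76 mm by 85 mm) begins 54 mm behind the grasp point. The pads swing forward as they close: fully open they stand 13 mm farther back than shut.
Start: joints at [-1.322, 0.628, 0.038, 1.517, -0.027, 0.996, -0.02], TCP at [201.233, 618.08, 231.313] pointing down, gripper open.
Joint ranges: [-3.06, 3.06], [-0.37, 2.12], [-1.25, 1.32], [0.18, 2.47], [-1.1, 4.24], [0.23, 1.98], [-2.94, 2.94]. Speed limits (rad/s): [2.57, 2.57, 3.14, 3.14, 3.14, 3.14, 3.14].

### API

Orientations are given as [roll, pitch, yaw] about the fixed x, y, z axes, in that order (R = Rz(yaw) Ry(pitch) Rx(roll)).
In Python, from cell import ctrl gives the robot as it stands.
- The arm moves only by the tool carry_out, never from a script. Its argument "deltas" is one flat list of numbers, 7 for each row, row after row: the turn, a rotation vector about the tool's x, y, z in degrees, then the shift along the tool's x, y, z in m, then the closure, from -1 (fully open) to 1 (shut). In form: [wx, wy, wz, dx, dy, dz, claw, wx, wy, wz, dx, dy, dz, claw, ...]. A call has 1 to 12 rows; each row shifts and turns the commanded pose from where the row before left it, along the tool's axes as they then stand; what a row does not reach is not made up. A row lasts 1/8 s, in which the tool goes at most 62.5 mm and 10.7 degrees, less where a joint would pass 70% of its speed; a pose out of reach is approached as far as the arm can. A call with a gripper value outside its range is refused whole. The fingers move at their own pace and stop on an object; the grip force is fixed at half the most. Time passes only in rows, so rows that do not move let the fingers close. It gives the time, the measured TCP pose, the force, the opening and the grip force at its end, in the units of the state.
- ctrl.read_state(): the state, without advancing time (a new reading comes with each control period).
- ctrl.get_image(name): name is "side" or "top" or "wrist"; returns the picture (400x640x3 uint8, red, green, blue); there is no depth.
- ctrl.calibration(name): a dict with "mtx" (3x3 intrinsics, pixels), "R" (3x3) and "t" (3): a world point X has camera coordinates R X + t. Camera axes: x right, y down, z forward; pixel columns grow to the right and rows downward; lengths in mm; the calibration is good to about 2 mm. A picture is of the moment at which its call begins: read the wrist's pose just before it. calibration takes no time and is no camera call; for the wrist camera it gives the pose at the moment of the call.
- ctrl.finish_job(): hands the job in; it is judged then, once.
The state is a dict: "clock": time; "qpos": joint angles; "qd": joint speeds; "tau": joint torques, N m; "eef_pos": TCP position; "tool_rot": TCP orientation; "force": force on the tool from outside, world axes, zero at the start; "torque": the same for the moment, N m; "width": finger opening in mm; "gripper_force": force on a finger pad.
Only numpy, scipy, OpenCV 4.12 (cv2) and the standard library are available. Lean on these libraries where they do the work, as an engineer would, in place of code of your own. Each camera call takes 0.05 s, during which the arm holds its last target. There are 200 camera calls.

## Working session

There is one attempt and no reset: what is moved stays moved. The work goes in short steps, Python scripts to look and compute and a tool call to move; the robot and the scene stay as the last step left them, time stands still between calls to the robot, and variables do not carry over. Pictures are saved under pics/ and viewed, at most 10 in all, crops included, and the job is handed in when it is done.

Besides the shell and the picture viewer there is one more tool, called after "Call:" as name(argument=value, ...) on one line, values as JSON. carry_out: Moves the arm, as the interface text tells. Its arguments: {"type":"object","properties":{"deltas":{"type":"array"}},"required":["deltas"]}

```bash
mkdir -p pics
python3 - <<'E'
from cell import ctrl
import cv2
for n in("top","side"):
    cv2.imwrite(f"pics/{n}0.png",ctrl.get_image(n)[:,:,::-1]); c=ctrl.calibration(n); print(n,c)
s=ctrl.read_state(); print(s,ctrl.grip_depth)
E
```

```text
top {'mtx': array([[372.11310444,   0.        , 313.84258477],
       [  0.        , 372.11310444, 195.97257391],
       [  0.        ,   0.        ,   1.        ]]), 'R': array([[ 2.97758659e-02, -9.99540325e-01,  5.70415040e-03],
       [-9.75425381e-01, -3.03029172e-02, -2.18236249e-01],
       [ 2.18308783e-01,  9.34200197e-04, -9.75879297e-01]]), 't': array([ 23.6599536 , 600.86628358, 882.77253891])}
side {'mtx': array([[493.24781247,   0.        , 323.62878924],
       [  0.        , 493.24781247, 199.93044731],
       [  0.        ,   0.        ,   1.        ]]), 'R': array([[-9.99097558e-01,  4.24715310e-02,  4.87516340e-04],
       [ 1.75016021e-02,  4.22110537e-01, -9.06375412e-01],
       [-3.87009372e-02, -9.05548929e-01, -4.22472927e-01]]), 't': array([ 575.53803444,   61.01123358, 1223.30500153])}
{'clock': 0.1, 'qpos': array([-1.32183876,  0.62925273,  0.03842505,  1.51825483, -0.02702314,
        0.9963238 , -0.02001879]), 'qd': array([-0.00124931, -0.00227256, -0.00106083, -0.00164816,  0.00042148,
        0.00077272, -0.00141781]), 'tau': array([ 3.34883443e-03, -5.64532042e+01,  1.23055000e+00, -1.93970132e+01,
        1.13032601e-02,  5.42164416e-03,  1.63514915e-05]), 'eef_pos': array([201.01027991, 617.54754286, 230.48548764]), 'tool_rot': array([-3.13987077e+00, -1.37060052e-05,  2.82681993e+00]), 'force': array([ 0.13460949, -0.33775311, -0.35804878]), 'torque': array([-0.00049894,  0.06421436,  0.00189005]), 'gripper_force': 0.0, 'width': 86.08947327926819} 18.700000000000003
```

View pics/top0.png

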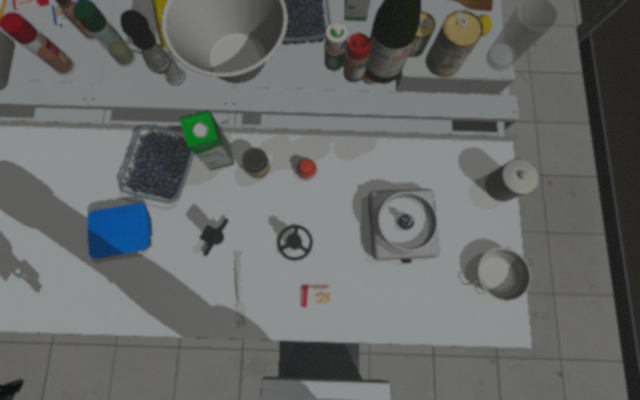

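View pics/side0.png

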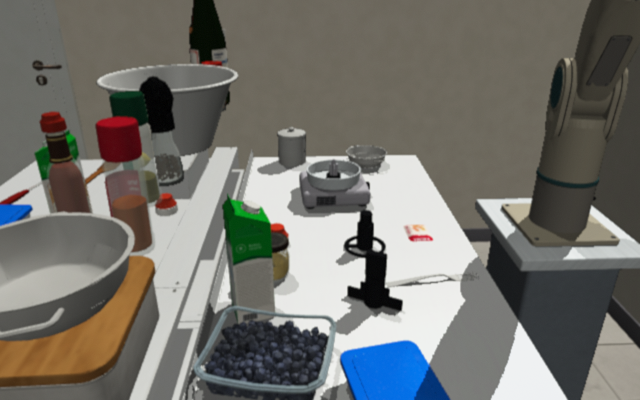

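The top view shows the paddle at about (212,236), the disc at (295,242) and the processor at (405,222) with its spindle near (405,221). In the side view the paddle is at (375,285) and the bowl at (333,178). I'll enlarge those areas next.

```bash
cat > h.py <<'E'
from cell import ctrl
import numpy as np, cv2
def ray(c,u,v):
    d=c["R"].T@np.linalg.solve(c["mtx"],[u,v,1.]); return -c["R"].T@c["t"], d
def onz(c,u,v,z):
    o,d=ray(c,u,v); return o+d*(z-o[2])/d[2]
def proj(c,X):
    p=c["mtx"]@(c["R"]@np.asarray(X,float)+c["t"]); return p[:2]/p[2]
E
python3 - <<'E'
from h import *
t=cv2.imread("pics/top0.png");s=cv2.imread("pics/side0.png")
def cr(i,u,v,w,h): 
    return cv2.resize(i[v-h:v+h,u-w:u+w],(400,300),interpolation=cv2.INTER_CUBIC)
cv2.imwrite("pics/c0.png",np.vstack([np.hstack([cr(t,212,236,32,24),cr(t,404,222,40,30)]),np.hstack([cr(s,375,280,48,36),cr(s,335,182,40,30)])]))
c=ctrl.calibration("top")
print(onz(c,212,236,0),onz(c,212,236,100),onz(c,404,222,100),onz(c,295,242,0))
E
```

```text
[497.02636643 309.98110126   0.        ] [486.51248878 282.88231989 100.        ] [ 534.51452871 -178.40610617  100.        ] [487.80311704  88.32258199   0.        ]
```

View pics/c0.png

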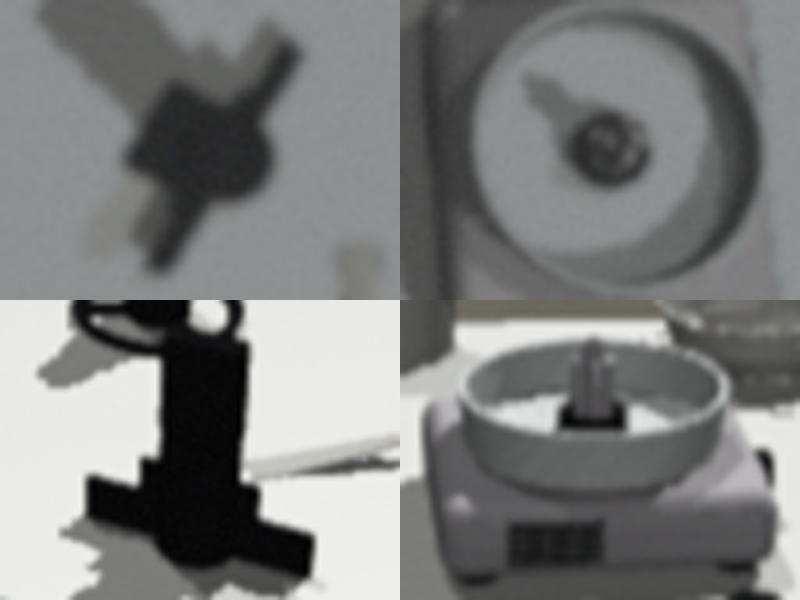

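The paddle's blade ends lie at roughly (225.6,219.2) and (204.8,253.6) in the top image. The spindle sits inside the dark collar at about (405,222). These are coarse, so I'll work out rough positions and then look with the wrist camera.

Run:
```python
from h import *
from scipy.spatial.transform import Rotation as Ro
c=ctrl.calibration("top")
a=onz(c,225.6,219.2,15);b=onz(c,204.8,253.6,15);print(a,b,(a+b)/2,np.linalg.norm(a-b),np.arctan2(*(a-b)[1::-1]))
# spindle: collar centre in crop (607,150)
print(onz(c,364+207/5,192+150/5,70))
w=ctrl.calibration("wrist");s=ctrl.read_state();R=Ro.from_euler("xyz",s["tool_rot"]).as_matrix()
o=-w["R"].T@w["t"];print("cam in tool",R.T@(o-s["eef_pos"]),"\n",R.T@w["R"].T,w["mtx"][0,0],"\n",R)
```

```text
[541.00984284 273.91762953  15.        ] [449.24239591 320.49098352  15.        ] [495.12611938 297.20430653  15.        ] 102.9093854781145 -0.4696415034249631
[ 539.38984158 -189.29230314   70.        ]
cam in tool [  81.53372054   -0.49702676 -143.27479589] 
 [[-2.10128947e-04 -9.48270039e-01 -3.17464785e-01]
 [ 9.99999546e-01  9.59739831e-05 -9.48571679e-04]
 [ 9.29970463e-04 -3.17464840e-01  9.48269587e-01]] 352.8230814425735 
 [[-9.50866769e-01  3.09599885e-01 -5.46127181e-04]
 [ 3.09600367e-01  9.50865367e-01 -1.63303490e-03]
 [ 1.37060052e-05 -1.72187979e-03 -9.99998517e-01]]
```

Call:
carry_out(deltas=[0,0,0,-0.038,-0.0214,0,-1,0,0,0,-0.038,-0.0214,0,-1,0,0,0,-0.038,-0.0214,0,-1,0,0,0,-0.038,-0.0214,0,-1,0,0,0,-0.038,-0.0214,0,-1,0,0,0,-0.038,-0.0214,0,-1,0,0,0,-0.038,-0.0214,0,-1,0,0,0,-0.038,-0.0214,0,-1,0,0,0,-0.038,-0.0214,0,-1,0,0,0,-0.038,-0.0214,0,-1,0,0,9,0,0,0,-1,0,0,0,0,0,0,-1])

```text
clock: 1.6
eef_pos: [496.2, 296.5, 230.9]
tool_rot: [-3.141, -0.0, 2.67]
force: [-0.0, 0.0, 0.0]
width: 85.5
gripper_force: 0.0
```

Run:
```python
from h import *
import pickle
s=ctrl.read_state();w=ctrl.calibration("wrist");im=ctrl.get_image("wrist")[:,:,::-1]
cv2.imwrite("pics/w1.png",im);pickle.dump((s,w),open("w1.pkl","wb"))
print(s["clock"],s["eef_pos"],s["tool_rot"])
```

```text
1.6 [496.20918796 296.49361791 230.88312022] [-3.14077300e+00 -4.53626102e-04  2.67024033e+00]
```

View pics/w1.png

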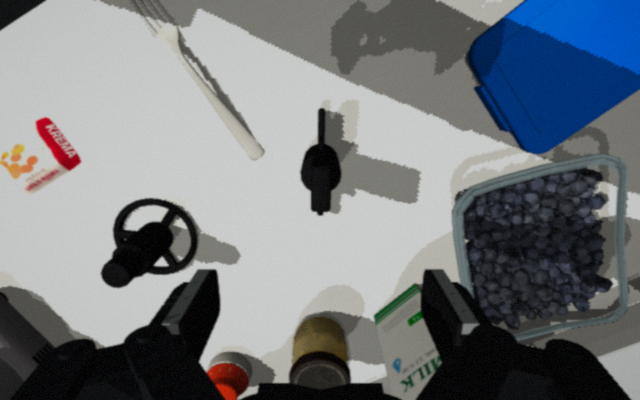

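The paddle appears at about (320,165) between the fingers, its blades running along image columns: the far blade tip is at (322,110) and the grip top is near (320,212). Next I'll measure it from the black mask.

Run:
```python
from h import *
import pickle
s,w=pickle.load(open("w1.pkl","rb"))
im=cv2.imread("pics/w1.png").max(2)
m=(im<45).astype(np.uint8)
for r in range(104,218,4):
    x=np.flatnonzero(m[r,290:350])+290
    if len(x): print(r,x.min(),x.max(),end=" | ")
print()
a=-0.4714; ux=np.array([np.cos(a),np.sin(a)]);uy=np.array([-ux[1],ux[0]])
for c0 in [(496.2,296.5)]:
  for n,lx,ly,z in[("blade+",55,0,24),("blade-",-55,0,24),("g+",19,8,111),("g+",19,-8,111),("g-",-19,8,111),("g-",-19,-8,111),("hub",0,19,62),("hub",0,-19,62),("b+0",55,0,0)]:
    p=np.array(c0)+lx*ux+ly*uy; print(n,proj(w,[*p,z]).round(1))
```

```text
112 319 324 | 116 319 324 | 120 319 324 | 124 319 324 | 128 319 324 | 132 319 324 | 136 319 323 | 140 319 324 | 144 318 325 | 148 310 332 | 152 307 335 | 156 305 337 | 160 304 338 | 164 303 338 | 168 303 339 | 172 302 340 | 176 302 340 | 180 303 339 | 184 305 336 | 188 309 333 | 192 312 329 | 196 312 329 | 200 312 329 | 204 312 329 | 208 312 329 | 212 318 321 | 
blade+ [321.  218.6]
blade- [321.1 112.3]
g+ [331.1 216.1]
g+ [311.1 216.1]
g- [331.6 169.6]
g- [310.7 169.6]
hub [341.9 177.5]
hub [300.2 177.5]
b+0 [321.  210.9]
```

The paddle lines up with the tool in yaw and tool y. It is 3.5 mm further along tool +x, with its axis near (493,298). I'll descend 160 mm and grasp.

Call:
carry_out(deltas=[0,0,0,0.0035,0,0.03,-1,0,0,0,0,0,0.04,-1,0,0,0,0,0,0.04,-1,0,0,0,0,0,0.03,-1,0,0,0,0,0,0.02,-1,0,0,0,0,0,0,-1,0,0,0,0,0,0,1,0,0,0,0,0,0,1,0,0,0,0,0,0,1,0,0,0,0,0,0,1,0,0,0,0,0,0,1,0,0,0,0,0,0,1])

```text
clock: 3.15
eef_pos: [493.5, 298.7, 71.9]
tool_rot: [3.141, 0.0, 2.67]
force: [-0.9, -0.6, 5.7]
width: 14.9
gripper_force: 58.9
```

Call:
carry_out(deltas=[0,0,0,0,0,-0.02,1,0,0,0,0,0,-0.04,1,0,0,0,0,0,-0.04,1,0,0,0,0,0,-0.04,1,0,0,0,0,0,-0.04,1])

```text
clock: 3.78
eef_pos: [492.6, 298.2, 252.1]
tool_rot: [-3.141, -0.001, 2.67]
force: [0.2, 0.2, -2.3]
width: 15.3
gripper_force: 58.5
```

Call:
carry_out(deltas=[0,0,0,-0.032,-0.038,0,1,0,0,0,-0.032,-0.038,0,1,0,0,0,-0.032,-0.038,0,1,0,0,0,-0.032,-0.038,0,1,0,0,0,-0.032,-0.038,0,1,0,0,0,-0.032,-0.038,0,1,0,0,0,-0.032,-0.038,0,1,0,0,0,-0.032,-0.038,0,1,0,0,0,-0.032,-0.038,0,1,0,0,0,-0.032,-0.038,0,1,0,0,0,-0.028,-0.034,0,1,0,0,0,0,0,0,1])

```text
clock: 5.28
eef_pos: [613.6, -234.1, 250.2]
tool_rot: [-3.138, -0.0, 2.663]
force: [-0.7, -0.1, -0.9]
width: 15.4
gripper_force: 58.9
```

Run:
```python
from h import *
import pickle
for i in range(2):s=ctrl.read_state();w=ctrl.calibration("wrist");im=ctrl.get_image("wrist")[:,:,::-1]
cv2.imwrite("pics/w2.png",im);pickle.dump((s,w),open("w2.pkl","wb"))
print(s["clock"],s["eef_pos"],s["tool_rot"],s["width"],s["force"],proj(w,[539,-189,111]))
```

```text
5.325 [ 613.89157082 -230.64539859  250.15315478] [-3.14041726e+00 -1.67817808e-03  2.66590235e+00] 15.83531182450848 [ 0.48596654  0.44936227 -0.32974013] [324.80414744  77.75064708]
```

View pics/w2.png

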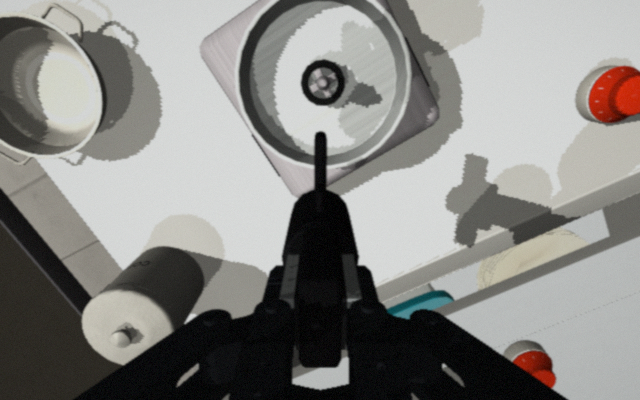

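The spindle is clearly visible at about (323,82) inside the black collar. The gripped paddle's near blade tip is at (321,133). I'll take four frames, average them and enlarge the spindle.

Run:
```python
from h import *
import pickle
s=ctrl.read_state();w=ctrl.calibration("wrist")
im=np.mean([ctrl.get_image("wrist")[:,:,::-1].astype(float) for _ in range(4)],0).astype(np.uint8)
cv2.imwrite("pics/w3.png",im);pickle.dump((s,w),open("w3.pkl","wb"))
print(s["clock"],s["eef_pos"],s["tool_rot"])
c=cv2.resize(im[56:108,297:349],(600,600),interpolation=cv2.INTER_CUBIC)
cv2.imwrite("pics/c3.png",cv2.convertScaleAbs(c,alpha=1.3))
g=im.max(2);m=(g<70).astype(np.uint8);m[:, :295]=0;m[:,350:]=0;m[:55]=0;m[106:]=0
for q in cv2.findContours(m,cv2.RETR_EXTERNAL,cv2.CHAIN_APPROX_NONE)[0]:
    if len(q)>30: print(cv2.minEnclosingCircle(q),cv2.fitEllipse(q))
for r in range(130,200,6):
    x=np.flatnonzero(im[r,295:345].max(1)<45)+295; print(r,x.min(),x.max(),end=" | ") if len(x) else 0
```

```text
5.375 [ 614.28178014 -228.33831604  250.32474613] [ 3.14125555e+00 -2.12319578e-03  2.66860793e+00]
((318.9882507324219, 83.22420501708984), 22.345182418823242) ((319.1897888183594, 83.26314544677734), (41.95277404785156, 43.86957550048828), 8.646648406982422)
136 316 324 | 142 316 325 | 148 316 325 | 154 315 325 | 160 315 325 | 166 316 325 | 172 316 325 | 178 315 325 | 184 315 325 | 190 313 326 | 196 301 338 |
```

View pics/c3.png

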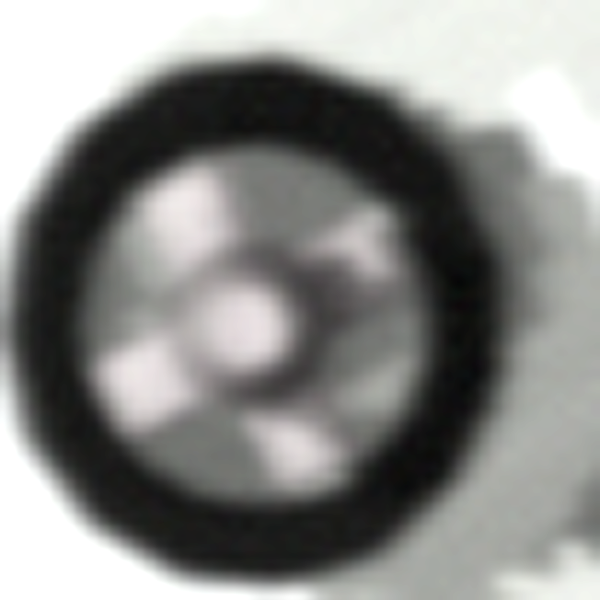

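The ribs' bright ends sit at about (190,220), (360,245), (145,385) and (300,450) in the crop, which puts them at about −29° about tool z. The arm was still settling during that average, so I'll measure again now it is still.

Run:
```python
from h import *
import pickle
s=ctrl.read_state();w=ctrl.calibration("wrist")
im=np.mean([ctrl.get_image("wrist")[:,:,::-1].astype(float) for _ in range(3)],0)
s2=ctrl.read_state();print(s2["clock"],s["eef_pos"],s2["eef_pos"],s2["tool_rot"])
im=im.astype(np.uint8);cv2.imwrite("pics/w4.png",im);pickle.dump((s2,w),open("w4.pkl","wb"))
g=im.max(2);m=(g<70).astype(np.uint8);m[:, :290]=0;m[:,350:]=0;m[:50]=0;m[106:]=0
q=max(cv2.findContours(m,cv2.RETR_EXTERNAL,cv2.CHAIN_APPROX_NONE)[0],key=len)
e=cv2.fitEllipse(q);print("collar",e,onz(w,*e[0],69), onz(w,e[0][0]+e[1][0]/2,e[0][1],69)-onz(w,*e[0],69))
K=8;x0,y0=int(e[0][0])-18,int(e[0][1])-18
c=cv2.resize(g[y0:y0+36,x0:x0+36],None,fx=K,fy=K,interpolation=cv2.INTER_CUBIC)
yy,xx=np.mgrid[:36*K,:36*K];u=(xx+.5)/K-.5+x0;v=(yy+.5)/K-.5+y0
inn=np.hypot(u-e[0][0],v-e[0][1])<14.5
t=np.percentile(c[inn],72);print("thr",t)
n,l,st,ce=cv2.connectedComponentsWithStats(((c>t)&inn).astype(np.uint8))
for i in range(1,n):
    if st[i,4]>150:
        p=(ce[i]+.5)/K-.5+[x0,y0];print(st[i,4]/K/K,p.round(2),onz(w,*p,97)[:2].round(1),onz(w,*p,111)[:2].round(1))
```

```text
5.725 [ 615.04260494 -226.64834749  251.18982829] [ 615.08144573 -227.43333914  251.44147501] [ 3.14130946e+00 -2.92666763e-05  2.67104971e+00]
collar ((318.805419921875, 82.68083953857422), (42.01445007324219, 43.72230529785156), 5.833791255950928) [ 541.07411635 -191.02402983   69.        ] [ 8.31743123 16.37928395  0.        ]
thr 136.0
52.8125 [312.4   74.11] [ 533.1 -192.6] [ 533.6 -192.5]
15.03125 [327.92  76.17] [ 540.1 -182.3] [ 540.2 -182.7]
45.234375 [316.94  83.03] [ 540.7 -192.4] [ 540.8 -192.3]
46.6875 [309.13  87.62] [ 541.  -199.6] [ 541.1 -199.2]
23.890625 [321.67  93.69] [ 549.7 -192.7] [ 549.4 -192.6]
```

Run:
```python
from h import *
import pickle
from scipy.spatial.transform import Rotation as Ro
s,w=pickle.load(open("w4.pkl","rb"));im=cv2.imread("pics/w4.png").max(2)
print(im[124:142,320]);
R=Ro.from_euler("xyz",s["tool_rot"]).as_matrix()
for off in(-3,0,3): print(off,[proj(w,s["eef_pos"]+R@[55+off,0,z]).round(1) for z in(47.3,71.3)])
print([(np.flatnonzero(im[r,295:345]<60)+295)[[0,-1]] for r in(138,150,162,174)])
s=ctrl.read_state();print(s["qpos"].round(2),s["eef_pos"],s["width"])
```

```text
[215 215 216 215 216 213 195 129  47   8   6   6   9  11  11  12  16  17]
-3 [array([320. , 141.8]), array([320. , 135.6])]
0 [array([320. , 136.2]), array([320. , 130.5])]
3 [array([320. , 130.5]), array([320. , 125.5])]
[array([316, 325]), array([315, 325]), array([314, 326]), array([315, 325])]
[ 0.24  0.62  0.13  1.48 -0.09  1.05  1.49] [ 615.08144573 -227.43333914  251.44147501] 15.045494702982722
```

Call:
carry_out(deltas=[0,0,-9.5,0,0,0,1,0,0,-9.5,0,0,0,1,0,0,-9.5,0,0,0,1,0,0,0,0.025,0.0125,0,1,0,0,0,0.025,0.0125,0,1,0,0,0,0.0235,0.0122,0,1,0,0,0,0,0,0.03,1,0,0,0,0,0,0.025,1,0,0,0,0,0,0,1,0,0,0,0,0,0,1,0,0,0,0,0,0,1])

```text
clock: 7.1
eef_pos: [541.4, -193.3, 197.5]
tool_rot: [-3.141, 0.002, -3.116]
force: [-0.7, -0.7, -2.2]
width: 15.4
gripper_force: 58.8
```

Run:
```python
from h import *
s=ctrl.read_state();print(s["clock"],s["eef_pos"],s["tool_rot"],s["width"],s["force"])
```

```text
7.1 [ 541.40338491 -193.32699356  197.48443043] [-3.14085978e+00  2.16444004e-03 -3.11597875e+00] 15.436081873351993 [-0.67613916 -0.72562852 -2.18761615]
```

Run:
```python
from h import *
P=[]
for n in ["side","top","side","top","side","wrist"]:
    im=ctrl.get_image(n)[:,:,::-1];cv2.imwrite(f"pics/{n}5.png",im);P.append(ctrl.read_state()["eef_pos"])
P=np.array(P);print(P.mean(0),P.std(0),ctrl.read_state()["tool_rot"])
s=cv2.imread("pics/side5.png");w=cv2.imread("pics/wrist5.png")
a=cv2.resize(s[100:220,285:385],(500,600),interpolation=cv2.INTER_CUBIC)
cv2.imwrite("pics/c5.png",a)
c=ctrl.calibration("side")
for X in([541,-192,111],[541,-192,97],[541,-192,69],[541,-192,127]):print(X,(proj(c,X)-[285,100])*5)
```

```text
[ 540.90773504 -193.23588017  196.94590111] [0.21924582 0.05074693 0.27955568] [-3.14147711e+00  4.00005445e-04 -3.11613291e+00]
[541, -192, 111] [243.09776759 293.3993676 ]
[541, -192, 97] [242.86388646 317.75028696]
[541, -192, 69] [242.40228557 365.81062177]
[541, -192, 127] [243.36762177 265.30305605]
```

View pics/c5.png

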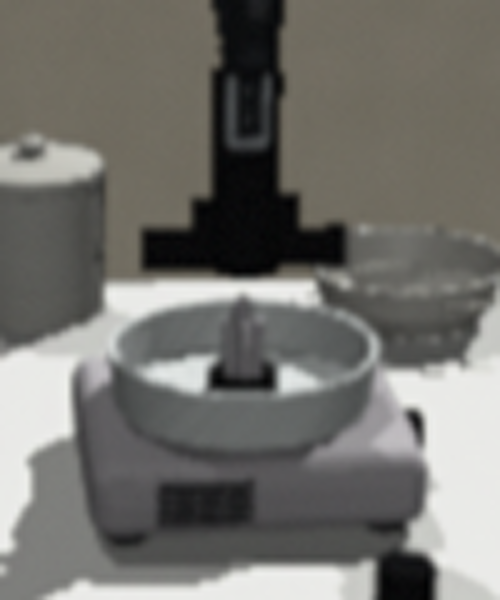

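The side view shows the paddle over the spindle: the blades' midpoint is at crop column 245, the collar at 243. I'll correct 1 mm in tool y and descend gently.

Call:
carry_out(deltas=[0,0,0,0,0.001,0.006,1,0,0,0,0,0,0.006,1,0,0,0,0,0,0.006,1,0,0,0,0,0,0.004,1,0,0,0,0,0,0.003,1,0,0,0,0,0,0,1,0,0,0,0,0,0,1])

```text
clock: 8.28
eef_pos: [540.6, -192.1, 171.4]
tool_rot: [-3.142, 0.0, -3.116]
force: [0.8, 0.6, -2.2]
width: 15.5
gripper_force: 58.8
```

Call:
carry_out(deltas=[0,0,0,0,0,0.003,1,0,0,0,0,0,0.003,1,0,0,0,0,0,0.003,1,0,0,0,0,0,0.003,1,0,0,0,0,0,0,1])

```text
clock: 8.9
eef_pos: [540.5, -192.0, 159.0]
tool_rot: [3.141, -0.0, -3.116]
force: [1.9, 0.5, -1.7]
width: 15.4
gripper_force: 58.8
```

The ribs have meshed with no resistance. Next I'll go down onto the collar.

Call:
carry_out(deltas=[0,0,0,0,0,0.004,1,0,0,0,0,0,0.004,1,0,0,0,0,0,0.004,1,0,0,0,0,0,0.004,1,0,0,0,0,0,0.004,1,0,0,0,0,0,0.003,1,0,0,0,0,0,0,1,0,0,0,0,0,0,1])

```text
clock: 9.9
eef_pos: [540.7, -192.1, 136.6]
tool_rot: [-3.142, 0.0, -3.116]
force: [0.8, 1.0, 4.4]
width: 15.5
gripper_force: 59.7
```

Call:
carry_out(deltas=[0,0,0,0,0,0.002,1,0,0,0,0,0,0.002,1,0,0,0,0,0,0.001,1,0,0,0,0,0,0,1,0,0,0,0,0,0,1])

```text
clock: 10.52
eef_pos: [540.8, -192.1, 132.8]
tool_rot: [-3.141, 0.001, -3.116]
force: [-1.7, 1.5, 13.6]
width: 15.7
gripper_force: 61.3
```

Call:
carry_out(deltas=[0,0,0,0,0,0.0015,1,0,0,0,0,0,0.0015,1,0,0,0,0,0,0,1,0,0,0,0,0,0,1])

```text
clock: 11.02
eef_pos: [541.3, -192.4, 132.5]
tool_rot: [-3.141, 0.003, -3.117]
force: [-5.3, 3.6, 32.6]
width: 15.1
gripper_force: 64.0
```

Run:
```python
from h import *
for i in range(4): s=ctrl.get_image("side")[:,:,::-1];st=ctrl.read_state();print(st["eef_pos"].round(1),st["force"].round(1),st["width"])
cv2.imwrite("pics/c6.png",cv2.resize(s[100:220,285:385],(500,600),interpolation=cv2.INTER_CUBIC))
```

```text
[ 541.3 -192.4  132.5] [-6.8  3.  33.8] 15.493277453233764
[ 541.3 -192.4  132.5] [-5.8  3.7 33.8] 15.551523185472105
[ 541.3 -192.4  132.5] [-5.8  2.7 33.6] 15.29011792856949
[ 541.3 -192.4  132.5] [-5.2  3.7 33.7] 15.302915802422786
```

View pics/c6.png

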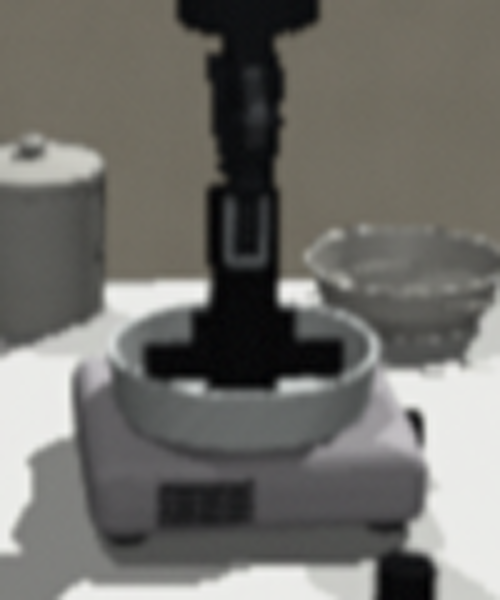

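The paddle sits level in the bowl, with its blades at crop row 360 and its hub foot at row 388. The underside works out at about 61 mm, which is the collar's fully-down height, and the push is holding steady at about 34 N.

```bash
python3 -c "
from cell import ctrl
print(ctrl.finish_job())"
```

```text
the job is handed in; nothing more can be done
None
```

The paddle is meshed on the spindle and pressed fully home, with the underside at about 61 mm (the collar's fully-down height). It is still gripped and held down with about 34 N, and the job is handed in.

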